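# Hang the dip basket up to drain

## Task

Lift the dip basket, with the carburettor casting in it, out of the grey soaking tub and hang it by its wire handle on the hook of the drip stand, so that the hook sits in the kink at the middle of the handle and the basket hangs freely and upright over the drip tray, clear of it, with no more than a slight sway. The casting must stay in the basket; leave the tub where it stands and do not disturb the spray can, the screwdriver or the jar.

Things in the scene. Friction and masses are not known exactly. Their poses are not given: they have to be found in the camera images.
- tub: Loose open grey tub in which the basket is nested, outside 114 (x) x 154 (y) x 62 mm high, walls and floor 4 mm thick, 0.9 kg. Origin: centre of its underside. It holds the basket with 8 mm of play all round.
- basket: Loose open slotted sheet-steel basket with a rigid wire handle (see handle_kink), outside 90 (x) x 130 (y) x 55 mm high, walls and floor 3 mm, about 0.28 kg; it stands on the floor of the tub, its long side along the tub's. Origin: centre of its underside, z up.
- handle_kink (a point): Top of the handle's kink, on the wire's centre line 150 mm above the basket's origin. The handle is 10 mm round wire in the basket's y-z plane (x = 0): upright legs at y = -64 and +64 mm, a level bar between them, centre 142 mm above the origin; from y = -16 to +16 it rises in a blunt kink. Grip the bar's level parts beside the kink from above, fingers closing along basket x.
- casting: Loose aluminium carburettor casting, 40 x 56 mm and 38 mm high, about 0.14 kg, a flat flange with a round bore on it, lying loose on the basket's floor. Origin: centre of its underside.
- drip_stand: Fixed steel stand. Origin: on the table, middle of its drip tray, straight below the hook's seat. Tray 170 (x) x 190 (y) x 22 mm high. A 16 mm round post, 255 mm high, stands behind the tray at x = +98 mm; from its top a hook runs to the stand's -x (roughly towards the robot). The handle goes over the hook's tip from the -x side, its bar along the stand's y. Nothing is higher than 267 mm.
- hook_seat (a point): Top surface of the hook at the bottom of its dip, 240 mm above the table, axes as the stand's; a wire's centre rests about 5 mm above it. The hook is 10 mm round bar; its centre line in the stand's (x, z), mm: post (98, 252), (30, 237), seat (0, 235), (-25, 241), tip (-40, 262).
- hook_tip (a point): Centre of the round free end of the hook, 262 mm above the table (the metal reaches 5 mm higher), 40 mm in -x of the seat.
- spray_can: Bystander: white upright can, 64 mm across, 125 mm high. Origin: centre of its underside.
- screwdriver: Bystander: black-handled screwdriver, 180 mm long, lying on the table along its own x, handle to -x.
- jar: Bystander: amber jar with a dark cap, 60 mm across, 75 mm high. Origin: centre of its underside.
Not all that is in view belongs to the job. Leave any turquoise or yellow look-alike of the basket alone.

How it is judged:
On the way:
1. the basket is lifted clear above the tub with the casting in it (z of basket in the frame of tub above 0.07 m and x of casting in the frame of basket between -0.045 and 0.045 m and y of casting in the frame of basket between -0.065 and 0.065 m and z of casting in the frame of basket between -0.005 and 0.045 m), for 0.2 s.
At the end, for the whole second after the job is handed in: The basket hangs from the hook by its handle, the kink's middle within 18 mm of the hook's line, upright within 0.3 rad, swaying under 0.1 m/s and 1.2 rad/s, clear of the tray; the casting is in it; the tub stands upright within 50 mm of its start (x of handle_kink in the frame of drip_stand between -0.035 and 0.045 m and y of handle_kink in the frame of drip_stand between -0.018 and 0.018 m and z of handle_kink in the frame of drip_stand between 0.233 and 0.275 m and height (world z) of basket above 0.06 m and contact force between basket and drip_stand above 1.5 N and angle between basket's own z axis and vertical below 0.3 rad and linear speed of basket below 0.1 m/s and angular speed of basket below 1.2 rad/s and x of casting in the frame of basket between -0.045 and 0.045 m and y of casting in the frame of basket between -0.065 and 0.065 m and z of casting in the frame of basket between -0.005 and 0.045 m and distance of tub from where it was at the start of the episode below 0.05 m and angle between tub's own z axis and vertical below 0.1 rad); the robot touches nothing.
It fails at once if the casting falls out of the basket (distance between casting and basket above 0.1 m).
It fails at once if the spray can is pushed more than 40 mm or knocked over (distance of spray_can from where it was at the start of the episode above 0.04 m or angle between spray_can's own z axis and vertical above 0.5 rad).
It fails at once if the screwdriver is pushed more than 40 mm (distance of screwdriver from where it was at the start of the episode above 0.04 m).
It fails at once if the jar is pushed more than 40 mm or knocked over (distance of jar from where it was at the start of the episode above 0.04 m or angle between jar's own z axis and vertical above 0.5 rad).
It also fails if it takes over 58 s, if anything falls off the work surface, if the arm or the gripper's body presses on something with over 40 N, if the wrist force passes 120 N, or if a joint passes its speed limit or range.

## Robot

A 7-joint arm with a two-finger parallel gripper is mounted at the origin on the work surface. World frame = base frame: x ahead of the robot, y to its left, z up, the work surface at z = 0. Lengths are in m, angles in rad, forces in N, time in s.
With the tool pointing down it reaches from about 0.425 to 0.925 m from the base axis. Payload 6.8 kg.
Tool frame: the origin (TCP) lies midway between the tips of the shut fingers; the grasp point (between the pads) lies 19 mm behind it; z points along the fingers, y is the direction in which the jaws open and shut (so a half turn about z gives the same grasp; the last joint's range is limited). The gripper opens to 85 mm and grips with 20 to 120 N. Pads are 22 mm wide; open, the fingers measure 114 mm over their backs; the gripper's body (76 mm by 85 mm) begins 54 mm behind the grasp point. The pads swing forward as they close: fully open they stand 13 mm farther back than shut.
Start: joints at [1.024, 0.477, 0.022, 1.555, -0.011, 1.109, -0.083], TCP at [0.287, -0.611, 0.231] pointing down, gripper open.
Joint ranges: [-2.96, 2.96], [-0.34, 2.1], [-1.41, 1.46], [0.24, 2.44], [-1.37, 4.51], [0.17, 1.92], [-2.96, 2.96]. Speed limits (rad/s): [2.39, 2.39, 3.14, 3.14, 3.14, 3.14, 3.14].

## Interface

Orientations are given as a unit quaternion [w, x, y, z].
In Python, from cell import arm gives the robot as it stands. The module is installed in compiled form; this text tells all that it offers.
- The arm moves only by the tool play_rows, never from a script. Its argument "steps" is one flat list of numbers, 5 for each row, row after row: the shift along the tool's x, y, z in cm, then the turn about the tool's z in rad, then the finger opening in cm, from 0 to 8.54. In form: [dx, dy, dz, twist, fingers, dx, dy, dz, twist, fingers, ...]. A call has 1 to 8 rows; each row shifts and turns the commanded pose from where the row before left it, along the tool's axes as they then stand; what a row does not reach is not made up. A row lasts 1/10 s, in which the tool goes at most 50 mm and 8.59 degrees, less where a joint would pass 70% of its speed; a pose out of reach is approached as far as the arm can. A call with a gripper value outside its range is refused whole. The fingers move at their own pace and stop on an object; the grip force is fixed at half the most. Time passes only in rows, so rows that do not move let the fingers close. It gives the time, the measured TCP pose, the force and the opening at its end, in the units of the state.
- arm.sense(): the state, without advancing time (a new reading comes with each control period).
- arm.snapshot(name): name is "side" or "top" or "wrist"; returns a dict with "color" (400x640x3 uint8, red, green, blue), "vfov" (degrees; the focal length in pixels is half the picture's height over the tangent of half this angle, whatever the lens; pixels are square), "cx", "cy" (the principal point, pixels), "T" (4x4, takes a point from camera to world coordinates). Camera axes: x right, y down, z forward; pixel columns grow to the right and rows downward; lengths in m; the calibration is good to about 2 mm. A picture is of the moment at which its call begins. There is no depth.
- arm.sign_off(): hands the job in, once; it reports no verdict.
Trained networks look in the newest picture that a camera, given by its name, has taken for a name from the list of things; names that differ only in an ending like _2 or _b are one class to them, and where a whole thing is asked for, a point or a joint stands for the part that bears it (a point fixed in the world has none). Each returns a list of dicts, best first, with "conf" (0 to 1); they miss things now and then, are a little off and sometimes report something else, mostly with a low value. They report only what shows in the picture. A call takes as long as a camera call. They do not tell look-alikes from the thing itself.
- arm.search_frame(camera, label): "rect" ([left, top, right, bottom] as shares, 0 to 1, of the picture: columns of its width, rows of its height, round what is visible of it).
The state is a dict: "clock": time; "joint_positions": joint angles; "joint_velocities": joint speeds; "joint_torque": joint torques, N m; "eef_pos": TCP position; "orientation": TCP orientation; "force": force on the tool from outside, world axes, zero at the start; "ft_torque": the same for the moment, N m; "finger_gap": finger opening in m.
Only numpy, scipy, OpenCV 4.12 (cv2) and the standard library are available. Lean on these libraries where they do the work, as an engineer would, in place of code of your own. Each camera call takes 0.05 s, during which the arm holds its last target. There are 200 camera calls.

## Working session

There is one attempt and no reset: what is moved stays moved. The work goes in short steps, Python scripts to look and compute and a tool call to move; the robot and the scene stay as the last step left them, time stands still between calls to the robot, and variables do not carry over. Pictures are saved under pics/ and viewed, about 8 in all and at most 12, crops included, and the job is handed in when it is done.

Besides the shell and the picture viewer there is one more tool, called after "Call:" as name(argument=value, ...), one argument or row to a line, values as JSON. play_rows: Moves the arm, as the interface text tells. Its arguments: {"type":"object","properties":{"steps":{"type":"array"}},"required":["steps"]}

```bash
mkdir -p pics; cat > h.py <<'E'
import numpy as np, cv2, pickle
from cell import arm
def snap(n,f=None):
    s=arm.snapshot(n); pickle.dump(s,open(f'{n}.pkl','wb'))
    if f: cv2.imwrite(f'pics/{f}.png',s['color'][:,:,::-1])
    return s
def load(n): return pickle.load(open(f'{n}.pkl','rb'))
def F(s): return 200/np.tan(np.radians(s['vfov'])/2)
def ray(s,u,v):
    d=np.array([(u-s['cx'])/F(s),(v-s['cy'])/F(s),1]); T=np.array(s['T']); return T[:3,3],T[:3,:3]@d
def onz(s,u,v,z):
    o,d=ray(s,u,v); return o+d*(z-o[2])/d[2]
def tri(a,b):
    A=np.zeros((3,3));c=np.zeros(3)
    for o,d in (a,b):
        d=d/np.linalg.norm(d);P=np.eye(3)-np.outer(d,d);A+=P;c+=P@o
    return np.linalg.solve(A,c)
def proj(s,p):
    T=np.array(s['T']);q=T[:3,:3].T@(np.asarray(p)-T[:3,3]); return np.array([s['cx']+F(s)*q[0]/q[2],s['cy']+F(s)*q[1]/q[2]])
E
python3 - <<'E'
from h import *
np.set_printoptions(precision=3,suppress=True)
a=snap('top','top0');b=snap('side','side0')
for n,s in(('top',a),('side',b)):
    print(n,s['vfov'],np.array(s['T']))
    for l in ['tub','basket','handle_kink','casting','drip_stand','hook_tip','hook_seat','spray_can','screwdriver','jar']:
        for r in arm.search_frame(n,l)[:3]:
            q=np.array(r['rect'])*[640,400,640,400]; print(l,round(r['conf'],2),q.round())
cv2.imwrite('pics/both.png',np.vstack([cv2.resize(x['color'],(480,300))for x in(a,b)])[:,:,::-1])
st=arm.sense();print(st['clock'],st['eef_pos'],st['orientation'])
E
```

```text
top 45.13325602743309 [[-0.001 -0.992  0.129  0.337]
 [-1.     0.002  0.008 -0.023]
 [-0.008 -0.129 -0.992  1.407]
 [ 0.     0.     0.     1.   ]]
tub 0.75 [356. 188. 419. 242.]
tub 0.2 [179. 235. 206. 263.]
basket 0.96 [347. 126. 402. 166.]
basket 0.84 [425. 249. 496. 296.]
basket 0.74 [360. 189. 417. 238.]
handle_kink 0.75 [436. 173. 487. 232.]
handle_kink 0.68 [361. 194. 420. 236.]
handle_kink 0.58 [429. 250. 497. 296.]
casting 0.69 [374. 208. 393. 223.]
drip_stand 0.93 [196. 144. 273. 234.]
drip_stand 0.28 [178. 236. 206. 261.]
hook_seat 0.9 [200. 144. 273. 234.]
spray_can 0.74 [303. 113. 323. 144.]
spray_can 0.21 [373. 207. 394. 221.]
screwdriver 0.62 [310. 189. 318. 253.]
jar 0.95 [179. 237. 204. 264.]
side 42.461299909144145 [[ 0.994 -0.067  0.086  0.383]
 [-0.109 -0.635  0.765 -1.114]
 [ 0.003 -0.77  -0.638  1.105]
 [ 0.     0.     0.     1.   ]]
tub 0.63 [280. 119. 344. 213.]
tub 0.58 [280. 259. 330. 321.]
basket 0.72 [291. 315. 359. 388.]
basket 0.68 [283. 238. 330. 304.]
basket 0.67 [217. 309. 272. 394.]
handle_kink 0.93 [293. 317. 359. 386.]
handle_kink 0.92 [350. 226. 395. 301.]
handle_kink 0.87 [215. 307. 276. 393.]
casting 0.5 [304. 275. 315. 295.]
drip_stand 0.58 [281. 120. 349. 217.]
hook_tip 0.95 [279. 121. 344. 215.]
hook_seat 0.64 [276. 121. 348. 216.]
spray_can 0.77 [368. 198. 390. 240.]
spray_can 0.38 [306. 275. 316. 297.]
screwdriver 0.67 [265. 237. 298. 246.]
jar 0.97 [253. 152. 269. 178.]
1.1 [ 0.287 -0.611  0.231] [0.    0.976 0.218 0.   ]
```

View pics/top0.png

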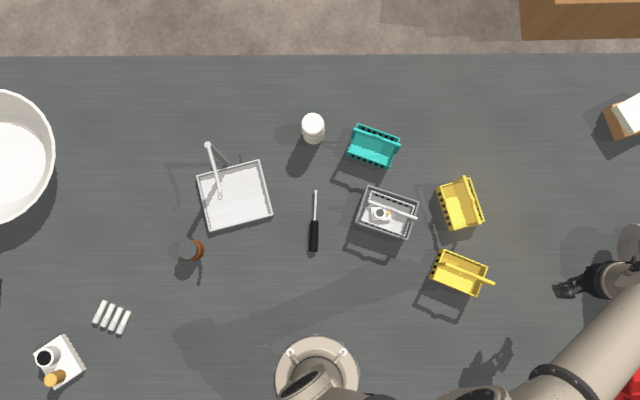

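View pics/side0.png

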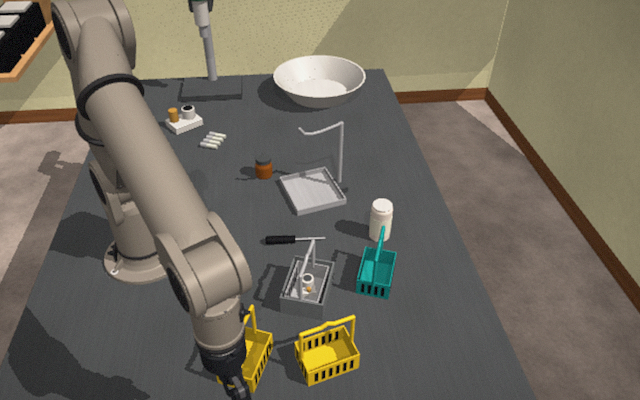

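Both views show four baskets. In the top view they are grey in a grey tub (388,213), turquoise (374,146), yellow (460,203) and yellow (460,273). The grey one, nested in the tub with the casting in it, is the target. The stand tray is at (235,195), with its post at the far top left. A close crop comes next to check this.

```bash
python3 - <<'E'
from h import *
a=load('top')['color'];b=load('side')['color']
def c(im,x,y,w,h,W,H): return cv2.resize(im[y:y+h,x:x+w],(W,H),interpolation=cv2.INTER_CUBIC)
A=np.hstack([c(a,345,175,80,75,400,375),c(a,190,135,90,105,321,375)])
B=np.hstack([c(b,275,230,65,90,162,225),c(b,275,115,80,100,180,225)])
o=np.zeros((600,721,3),np.uint8);o[:375,:]=A;o[375:,:342]=B
cv2.imwrite('pics/crop1.png',o[:,:,::-1])
E
```

```text
(no output)
```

View pics/crop1.png

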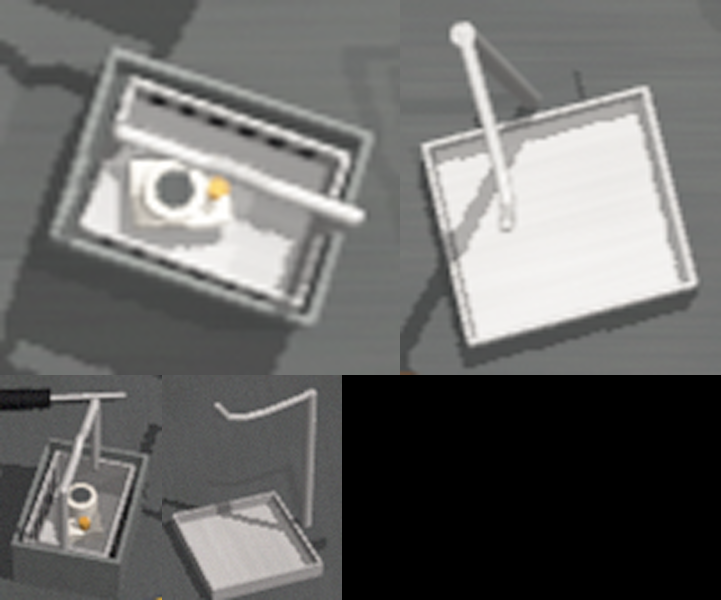

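```bash
python3 - <<'E'
from h import *
np.set_printoptions(precision=4,suppress=True)
s=load('top');t=load('side')
P=lambda x,y:(345+x/5,175+y/5); Q=lambda x,y:(190+(x-400)/3.566,135+y/3.571)
tub=np.array([onz(s,*P(*p),.062) for p in[(115,48),(372,133),(308,323),(52,238)]]);print(tub,tub.mean(0))
h=[onz(s,*P(*p),.146) for p in[(120,132),(360,215)]];d=h[1]-h[0];print('handle',h,np.mean(h,0),np.linalg.norm(d),np.arctan2(d[1],d[0]))
e=tub[1]-tub[0];print('tub long ang',np.arctan2(e[1],e[0]),np.linalg.norm(e))
tr=np.array([onz(s,*Q(*p),.022) for p in[(424,146),(647,90),(695,285),(470,345)]]);c=tr.mean(0);print(tr,'tray c',c)
x=(tr[0]+tr[1]-tr[2]-tr[3]);print('stand x ang',np.arctan2(x[1],x[0]))
y=(tr[0]+tr[3]-tr[1]-tr[2]);print('stand y ang',np.arctan2(y[1],y[0]), np.linalg.norm(x)/2,np.linalg.norm(y)/2)
pt=onz(s,*Q(461,33),.255);tip=onz(s,*Q(506,222),.265);print('post',pt,'tip',tip)
v=pt-tip;print('ang',np.arctan2(v[1],v[0]),np.linalg.norm(v[:2]))
# side tip: crop scale 2.25 , offset (275,115), placed at x=162,y=375
S=lambda x,y:(275+(x-162)/2.25,115+(y-375)/2.25)
print('tip tri',tri(ray(s,*Q(506,222)),ray(t,*S(218,405))),'post tri',tri(ray(s,*Q(461,33)),ray(t,*S(314,392))))
for n,u,z in(('can',(313,122),.125),('jar',(189,250),.075)):print(n,onz(s,*u,z))
E
```

```text
[[ 0.541  -0.1477  0.062 ]
 [ 0.4924 -0.2913  0.062 ]
 [ 0.3861 -0.2528  0.062 ]
 [ 0.4337 -0.111   0.062 ]] [ 0.4633 -0.2007  0.062 ]
handle [array([ 0.4835, -0.1419,  0.146 ]), array([ 0.4394, -0.267 ,  0.146 ])] [ 0.4615 -0.2044  0.146 ] 0.13264569869980106 -1.909562366972158
tub long ang -1.8974342963350967 0.15157788318272253
[[0.5741 0.3485 0.022 ]
 [0.6202 0.1662 0.022 ]
 [0.4595 0.1248 0.022 ]
 [0.4114 0.3061 0.022 ]] tray c [0.5163 0.2364 0.022 ]
stand x ang 0.2533656507876674
stand y ang 1.8246069134814706 0.16703860066640547 0.18776480269557344
post [0.6128 0.2631 0.255 ] tip [0.4807 0.2265 0.265 ]
ang 0.2698037267372407 0.13708009526125195
tip tri [0.481  0.2269 0.2634] post tri [0.616  0.2638 0.2522]
can [0.7053 0.0063 0.125 ]
jar [0.358 0.349 0.075]
```

Call:
play_rows(
  steps=[2.9, -2.65, 0, 0, 8.5, 2.9, -2.65, 0, 0, 8.5, 2.9, -2.65, 0, 0, 8.5, 2.9, -2.65, 0, 0, 8.5, 2.9, -2.65, 0, 0, 8.5, 2.9, -2.65, 0, 0, 8.5, 2.9, -2.65, 0, 0, 8.5, 2.9, -2.65, 0, 0, 8.5],
)

```text
clock: 1.9
eef_pos: [0.4072, -0.3192, 0.2316]
orientation: [0.0, 0.976, 0.218, 0.0]
force: [0.7, -0.1, -0.6]
finger_gap: 0.0851
```

Call:
play_rows(
  steps=[3, -2.65, 0, 0, 8.5, 3, -2.65, 0, 0, 8.5, 3, -2.65, 0, 0, 8.5, 3, -2.65, 0, 0, 8.5, 0, 0, 0, -0.13, 8.5, 0, 0, 0, -0.13, 8.5, 0, 0, 0, -0.13, 8.5, 0, 0, 0, -0.13, 8.5],
)

```text
clock: 2.7
eef_pos: [0.4704, -0.1736, 0.2315]
orientation: [0.0, 0.886, 0.464, 0.0]
force: [-0.6, -1.1, -0.1]
finger_gap: 0.0852
```

Call:
play_rows(
  steps=[0, 0, 0, -0.13, 8.5, 0, 0, 0, -0.13, 8.5, 0, 0, 0, 0, 8.5, 0, 0, 0, 0, 8.5],
)

```text
clock: 3.1
eef_pos: [0.4703, -0.1738, 0.2314]
orientation: [0.0, 0.821, 0.571, 0.0]
force: [-0.4, 0.1, 0.3]
finger_gap: 0.0851
```

```bash
python3 - <<'E'
from h import *
st=arm.sense();print(st)
s=snap('wrist','w1');print(np.array(s['T']).round(3),s['vfov'])
for p in[(0.472,-.173,.146),(.4615,-.2044,.154)]:print(proj(s,p))
E
```

```text
{'clock': 3.1, 'joint_positions': array([ 0.50791487,  0.21079982, -0.31814542,  1.94525442,  0.07803704,
        0.99698239, -0.20174353]), 'joint_velocities': array([-0.00399273, -0.00089243,  0.00374913,  0.00136811,  0.00178309,
       -0.00010735,  0.00124877]), 'joint_torque': array([ 9.79154301e-02, -4.00039709e+01, -1.44835666e+00, -2.63415045e+01,
        1.51894719e-02,  5.04884865e-04,  1.54650724e-01]), 'eef_pos': array([ 0.47033975, -0.17375273,  0.23139813]), 'orientation': array([9.18905133e-05, 8.21049322e-01, 5.70857247e-01, 7.47809961e-05]), 'force': array([-0.35569727,  0.145115  ,  0.26760916]), 'ft_torque': array([-0.03562603, -0.03702986, -0.03009164]), 'finger_gap': 0.08512852972462397}
[[ 0.937 -0.332 -0.104  0.498]
 [-0.348 -0.894 -0.282 -0.101]
 [ 0.     0.301 -0.954  0.374]
 [ 0.     0.     0.     1.   ]] 66.69636311366868
[319.38986127 201.3471334 ]
[320.74528039 243.89355845]
```

View pics/w1.png

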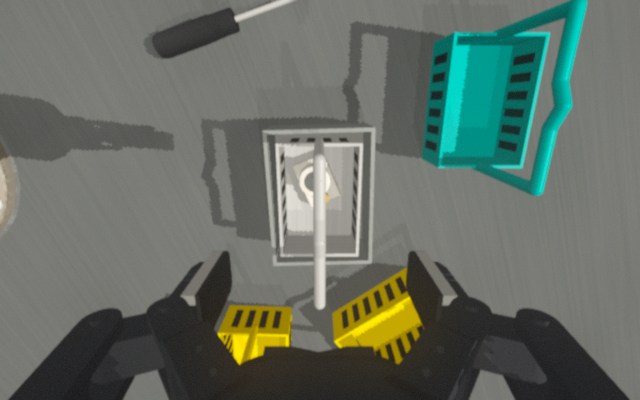

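The wrist view shows the grey handle at column 320, running from row 150 to row 308 midway between the fingers. The casting is at (317,183). I'm descending and closing.

Call:
play_rows(
  steps=[0, 0, 2, -0.015, 8.5, 0, 0, 2, 0, 8.5, 0, 0, 2, 0, 8.5, 0, 0, 2, 0, 8.5, 0, 0, 1.5, 0, 8.5, 0, 0, 0.9, 0, 8.5, 0, 0, 0, 0, 8.5, 0, 0, 0, 0, 5],
)

```text
clock: 3.95
eef_pos: [0.4708, -0.1737, 0.1278]
orientation: [0.0, 0.816, 0.578, 0.0]
force: [-0.3, 0.1, 0.5]
finger_gap: 0.0728
```

Call:
play_rows(
  steps=[0, 0, 0, 0, 2, 0, 0, 0, 0, 0, 0, 0, 0, 0, 0, 0, 0, 0, 0, 0, 0, 0, 0, 0, 0, 0, 0, 0, 0, 0, 0, 0, 0, 0, 0],
)

```text
clock: 4.65
eef_pos: [0.4706, -0.1737, 0.1277]
orientation: [0.0, 0.816, 0.578, 0.0]
force: [-0.5, 0.1, 5.0]
finger_gap: 0.0078
```

```bash
python3 - <<'E'
from h import *
s=load('wrist')
print(onz(s,320,309,.146), 'exp',proj(s,np.array([.4615,-.2044,.146])-.069*np.array([.328,.945,0])),onz(s,319,145,.146))
E
```

```text
[ 0.43745257 -0.26787202  0.146     ] exp [322.16487545 310.06954807] [ 0.48711159 -0.13134779  0.146     ]
```

Call:
play_rows(
  steps=[0, 0, -0.5, 0, 0, 0, 0, -0.8, 0, 0, 0, 0, -1, 0, 0, 0, 0, -1, 0, 0, 0, 0, -1, 0, 0, 0, 0, -1, 0, 0, 0, 0, -1, 0, 0, 0, 0, -1, 0, 0],
)

```text
clock: 5.45
eef_pos: [0.4703, -0.1736, 0.2012]
orientation: [0.0, 0.816, 0.579, 0.0]
force: [-0.2, -0.4, -4.5]
finger_gap: 0.0074
```

Call:
play_rows(
  steps=[0, 0, -1.2, 0, 0, 0, 0, -1.2, 0, 0, 0, 0, -1.2, 0, 0, 0, 0, -1.2, 0, 0, 0, 0, -1.2, 0, 0, 0, 0, -1, 0, 0, 0, 0, -0.5, 0, 0, 0, 0, 0, 0, 0],
)

```text
clock: 6.25
eef_pos: [0.4707, -0.1738, 0.2761]
orientation: [0.001, 0.816, 0.578, 0.0]
force: [-0.6, -0.4, -4.8]
finger_gap: 0.0079
```

```bash
python3 - <<'E'
from h import *
st=arm.sense();print(st['force'],st['eef_pos'])
w=snap('wrist');a=snap('top');b=snap('side')
c=np.zeros((600,700,3),np.uint8)
c[:300,:480]=cv2.resize(w['color'],(480,300))
c[300:,:400]=cv2.resize(b['color'][190:340,230:430],(400,300)); c[300:600,400:]=cv2.resize(a['color'][150:250,340:440],(300,300))
cv2.imwrite('pics/lift.png',c[:,:,::-1])
E
```

```text
[-0.63884376 -0.43659706 -4.79227515] [ 0.47072676 -0.17375417  0.27606245]
```

View pics/lift.png

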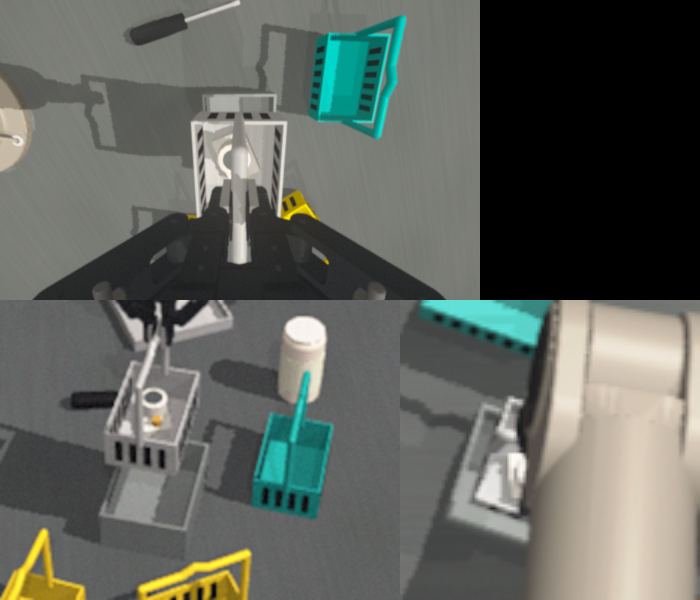

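The basket is lifted level, the casting is still in it, and the tub stayed put. Now across toward the stand.

Call:
play_rows(
  steps=[0.5, -0.2, 0, 0, 0, 1, -0.35, 0, 0, 0, 1.5, -0.5, 0, 0, 0, 2, -0.7, 0, 0, 0, 2, -0.7, 0, 0, 0, 2, -0.7, 0, 0, 0, 2, -0.7, 0, 0, 0, 2, -0.7, 0, 0, 0],
)

```text
clock: 7.2
eef_pos: [0.47, -0.034, 0.2752]
orientation: [-0.0, 0.815, 0.579, -0.0]
force: [0.3, -0.1, -4.4]
finger_gap: 0.0077
```

Call:
play_rows(
  steps=[2, -0.7, 0, 0, 0, 2, -0.7, 0, 0, 0, 2, -0.7, 0, 0, 0, 2, -0.7, 0, 0, 0, 2, -0.7, 0, 0, 0, 2, -0.7, 0, 0, 0, 1.5, -0.5, 0, 0, 0, 1, -0.35, 0, 0, 0],
)

```text
clock: 8.0
eef_pos: [0.47, 0.1199, 0.2753]
orientation: [-0.0, 0.815, 0.58, 0.0]
force: [1.0, -0.1, -4.6]
finger_gap: 0.0075
```

Call:
play_rows(
  steps=[0.5, -0.2, 0, -0.05, 0, 0, 0, 0, -0.1, 0, 0, 0, 0, -0.1, 0, 0, 0, 0, -0.1, 0, 0, 0, 0, -0.1, 0, 0, 0, 0, -0.1, 0, 0, 0, 0, -0.05, 0, 0, 0, 0, 0, 0],
)

```text
clock: 8.8
eef_pos: [0.4701, 0.1231, 0.2752]
orientation: [-0.0, 0.608, 0.794, -0.0]
force: [0.6, -0.9, -4.2]
finger_gap: 0.008
```

```bash
cat > plan.py <<'E'
from h import *
import sys
st=arm.sense();p=st['eef_pos'];q=st['orientation'];a=2*np.arctan2(q[2],q[1])
X=np.array([np.cos(a),np.sin(a)]);Y=np.array([np.sin(a),-np.cos(a)])
g=.262;u=np.array([np.cos(g),np.sin(g)]);v=np.array([-u[1],u[0]]);S=np.array([.518,.237])
k=p[:2]-.0315*X
print('pos',p,'ang',a,'F',st['force'],'gap',st['finger_gap'],'t',st['clock'])
print('kink in stand',(k-S)@u,(k-S)@v)
for sx in(-.09,0): 
    d=S+sx*u-k;print(sx,'tool cm',100*d@X,100*d@Y,'twist',a-(g+np.pi/2))
E
python3 plan.py
```

```text
pos [0.47014379 0.12307325 0.27516582] ang 1.8340359376201698 F [ 0.60441192 -0.91267683 -4.21753715] gap 0.008019180205198723 t 8.8
kink in stand -0.07569250130395153 -0.12914347995033543
-0.09 tool cm 12.916111645287657 -1.414740008858775 twist 0.0012396108252732407
0 tool cm 12.904955150717441 7.585253076284619 twist 0.0012396108252732407
```

Call:
play_rows(
  steps=[0.7, -0.2, 0, 0, 0, 1.5, -0.2, 0, 0, 0, 2, -0.2, 0, 0, 0, 2.2, -0.2, 0, 0, 0, 2.2, -0.2, 0, 0, 0, 2, -0.2, 0, 0, 0, 1.5, -0.2, 0, 0, 0, 0.8, 0, 0, 0, 0],
)

```text
clock: 9.6
eef_pos: [0.4221, 0.2459, 0.2754]
orientation: [-0.0, 0.608, 0.794, 0.0]
force: [0.6, -1.2, -5.8]
finger_gap: 0.008
```

Call:
play_rows(
  steps=[0, 0, 0, 0, 0, 0, 0, 0, 0, 0, 0, 0, 0, 0, 0],
)

```text
clock: 9.9
eef_pos: [0.4238, 0.2429, 0.2752]
orientation: [0.0, 0.609, 0.793, -0.0]
force: [0.2, 0.2, -4.7]
finger_gap: 0.0078
```

```bash
python3 plan.py; python3 - <<'E'
from h import *
w=snap('wrist');a=snap('top');b=snap('side')
c=np.zeros((600,760,3),np.uint8)
c[:300,:480]=cv2.resize(w['color'],(480,300))
c[300:,:440]=cv2.resize(b['color'][100:220,230:406],(440,300)); c[300:600,440:]=cv2.resize(a['color'][130:250,170:298],(320,300))
cv2.imwrite('pics/pre.png',c[:,:,::-1])
# expected pixel of hook tip/seat in wrist, side
for n,s in(('w',w),('t',a),('s',b)):
  print(n,[proj(s,p).round(1) for p in[(.480,.2267,.262),(.518,.237,.235)]])
E
```

```text
pos [0.42382412 0.24292374 0.27516482] ang 1.8319621667963137 F [ 0.19009767  0.15009221 -4.70298217] gap 0.007822419405935513 t 9.9
kink in stand -0.08945397903071917 -0.0013856459561401532
-0.09 tool cm 0.13851900052599445 -0.05471766296086623 twist -0.0008341599985828285
0 tool cm 0.14602643964259926 8.94527920583625 twist -0.0008341599985828285
w [array([401.6, 289.5]), array([449.3, 265.7])]
t [array([219.9, 197.6]), array([218.5, 183.7])]
s [array([299.6, 128.8]), array([311.6, 133.8])]
```

View pics/pre.png

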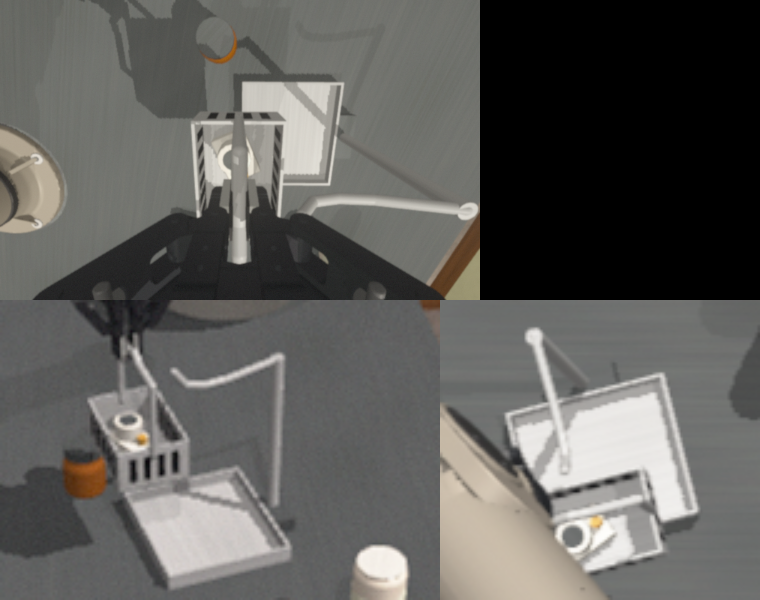

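```bash
python3 - <<'E'
from h import *
st=arm.sense();p=st['eef_pos'];g=.262;u=np.array([np.cos(g),np.sin(g),0]);v=np.array([-u[1],u[0],0]);S=np.array([.518,.237,0])
k=np.array([*(p[:2]-.0315*v[:2]),p[2]+.0183])
b=load('side');w=load('wrist')
P=lambda q:((q-[230,100])*2.5+[0,300]).round()
for y in(-.064,-.016,0,.064):print(y,P(proj(b,k+y*v)),'basket rim',P(proj(b,k+np.sign(y)*.065*v-u*.045-[0,0,.087])))
print('post wrist', (proj(w,S+.098*u+[0,0,.252])*.75).round(),'bend(30,237)',(proj(w,S+.03*u+[0,0,.237])*.75).round(),(proj(w,S-.025*u+[0,0,.241])*.75).round())
E
```

```text
-0.064 [152. 385.] basket rim [118. 455.]
-0.016 [139. 364.] basket rim [118. 455.]
0 [134. 358.] basket rim [102. 426.]
0.064 [118. 332.] basket rim [ 87. 398.]
post wrist [463. 210.] bend(30,237) [371. 200.] [311. 203.]
```

Call:
play_rows(
  steps=[0.15, 0.5, 0, 0, 0, 0, 1, 0, 0, 0, 0, 1.5, 0, 0, 0, 0, 1.6, 0, 0, 0, 0, 1.6, 0, 0, 0, 0, 1.4, 0, 0, 0, 0, 0.9, 0, 0, 0, 0, 0.4, 0, 0, 0],
)

```text
clock: 10.85
eef_pos: [0.51, 0.2687, 0.275]
orientation: [-0.0, 0.609, 0.794, 0.0]
force: [-0.9, -0.3, -5.1]
finger_gap: 0.0081
```

Call:
play_rows(
  steps=[0, 0, 0, 0, 0, 0, 0, 0, 0, 0, 0, 0, 1, 0, 0, 0, 0, 1, 0, 0, 0, 0, 1, 0, 0, 0, 0, 1, 0, 0, 0, 0, 0.6, 0, 0, 0, 0, 0.4, 0, 0],
)

```text
clock: 11.65
eef_pos: [0.5087, 0.2684, 0.2244]
orientation: [-0.0, 0.608, 0.794, -0.0]
force: [1.3, -0.2, -4.8]
finger_gap: 0.008
```

```bash
python3 plan.py; python3 - <<'E'
from h import *
w=snap('wrist');b=snap('side')
c=np.zeros((600,640,3),np.uint8)
c[:260,:416]=cv2.resize(w['color'],(416,260))
c[260:,:]=cv2.resize(b['color'][100:185,250:410],(640,340))
cv2.imwrite('pics/low.png',c[:,:,::-1])
E
```

```text
pos [0.50866322 0.26837102 0.22435536] ang 1.8338876888730806 F [ 1.32654149 -0.20985687 -4.84435773] gap 0.008036816856323166 t 11.65
kink in stand -0.00085827623314936 0.0012188178593955858
-0.09 tool cm -0.11215312559555479 -8.914300085111453 twist 0.001091362078184055
0 tool cm -0.12197538234937633 0.08569455506874625 twist 0.001091362078184055
```

View pics/low.png

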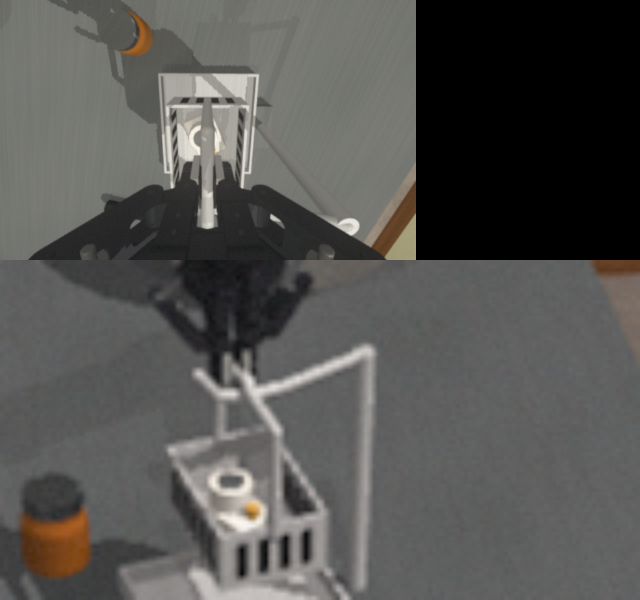

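The handle is over the hook between the tip and the post, with the kink at the dip. I'm lowering the last few millimetres and watching the force.

Call:
play_rows(
  steps=[0, 0, 0.2, 0, 0, 0, 0, 0.2, 0, 0, 0, 0, 0.2, 0, 0, 0, 0, 0, 0, 0],
)

```text
clock: 12.15
eef_pos: [0.5094, 0.2688, 0.2201]
orientation: [0.0, 0.608, 0.794, 0.001]
force: [-1.2, -1.0, 2.5]
finger_gap: 0.008
```

Call:
play_rows(
  steps=[0, 0, 0.1, 0, 0, 0, 0, 0, 0, 0, 0, 0, 0, 0, 0],
)

```text
clock: 12.45
eef_pos: [0.5095, 0.2688, 0.2195]
orientation: [0.001, 0.608, 0.794, 0.001]
force: [-1.3, -0.3, 4.5]
finger_gap: 0.008
```

Call:
play_rows(
  steps=[0, 0, -0.1, 0, 0, 0, 0, 0, 0, 0, 0, 0, 0, 0, 1.1, 0, 0, 0, 0, 1.5, 0, 0, 0, 0, 2, 0, 0, 0, 0, 3, 0, 0, 0, 0, 4, 0, 0, 0, 0, 4],
)

```text
clock: 13.25
eef_pos: [0.5089, 0.2685, 0.2192]
orientation: [-0.0, 0.608, 0.794, -0.0]
force: [0.3, -0.4, 0.2]
finger_gap: 0.04
```

Call:
play_rows(
  steps=[0, 0, 0, 0, 4, 0, 0, 0, 0, 4, 0, 0, 0, 0, 4, 0, 0, 0, 0, 4],
)

```text
clock: 13.65
eef_pos: [0.509, 0.2685, 0.2193]
orientation: [0.0, 0.608, 0.794, 0.0]
force: [0.9, -0.3, -0.1]
finger_gap: 0.0401
```

```bash
python3 - <<'E'
from h import *
print(arm.sense()['force'],arm.sense()['finger_gap'])
w=snap('wrist');b=snap('side')
c=np.zeros((600,640,3),np.uint8)
c[:260,:416]=cv2.resize(w['color'],(416,260))
c[260:,:]=cv2.resize(b['color'][100:185,250:410],(640,340))
cv2.imwrite('pics/rel.png',c[:,:,::-1])
E
```

```text
[ 0.87403652 -0.33468723 -0.10524713] 0.040117563333131476
```

View pics/rel.png

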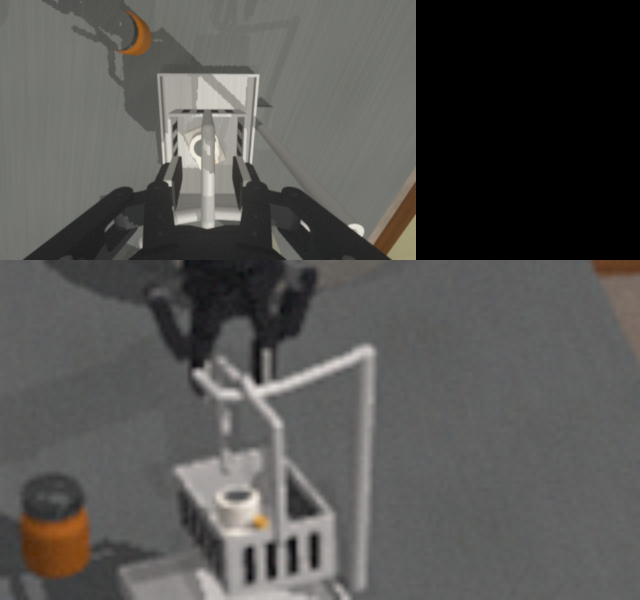

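The basket hangs free on the hook with the handle between the opened fingers. It dips slightly toward the casting's side. I'm retreating straight up and letting it settle.

Call:
play_rows(
  steps=[0, 0, -0.5, 0, 4, 0, 0, -1, 0, 4, 0, 0, -1.5, 0, 4, 0, 0, -2, 0, 4, 0, 0, -2, 0, 4, 0, 0, -2, 0, 4, 0, 0, -2, 0, 4, 0, 0, -2, 0, 4],
)

```text
clock: 14.55
eef_pos: [0.5089, 0.2688, 0.3517]
orientation: [0.0, 0.608, 0.794, 0.001]
force: [-0.2, 0.2, -0.3]
finger_gap: 0.04
```

Call:
play_rows(
  steps=[0, 0, 0, 0, 4, 0, 0, 0, 0, 4, 0, 0, 0, 0, 4, 0, 0, 0, 0, 4, 0, 0, 0, 0, 4, 0, 0, 0, 0, 4, 0, 0, 0, 0, 4, 0, 0, 0, 0, 4],
)

```text
clock: 15.35
eef_pos: [0.5089, 0.2685, 0.3492]
orientation: [-0.0, 0.608, 0.794, -0.0]
force: [-0.6, 0.2, -0.6]
finger_gap: 0.0396
```

Call:
play_rows(
  steps=[0, 0, 0, 0, 4, 0, 0, 0, 0, 4, 0, 0, 0, 0, 4, 0, 0, 0, 0, 4, 0, 0, 0, 0, 4, 0, 0, 0, 0, 4, 0, 0, 0, 0, 4, 0, 0, 0, 0, 4],
)

```text
clock: 16.15
eef_pos: [0.509, 0.2685, 0.3493]
orientation: [0.0, 0.608, 0.794, -0.0]
force: [0.6, 0.9, -0.1]
finger_gap: 0.0397
```

Call:
play_rows(
  steps=[0, 0, 0, 0, 4, 0, 0, 0, 0, 4, 0, 0, 0, 0, 4, 0, 0, 0, 0, 4, 0, 0, 0, 0, 4, 0, 0, 0, 0, 4, 0, 0, 0, 0, 4, 0, 0, 0, 0, 4],
)

```text
clock: 16.95
eef_pos: [0.5089, 0.2685, 0.3493]
orientation: [0.0, 0.608, 0.794, -0.0]
force: [0.3, 1.0, 0.2]
finger_gap: 0.0403
```

```bash
python3 - <<'E'
from h import *
print(arm.sense()['clock'],arm.sense()['eef_pos'])
fr=[snap('side')['color'][95:190,245:395].astype(int) for _ in range(6)]
print('motion',[np.abs(f-fr[0]).mean().round(2) for f in fr[1:]])
w=snap('wrist')
c=np.zeros((600,600,3),np.uint8)
c[:250,:400]=cv2.resize(w['color'],(400,250))
c[250:,:552]=cv2.resize(fr[-1].astype(np.uint8),(552,350))
cv2.imwrite('pics/end.png',c[:,:,::-1])
E
```

```text
16.95 [0.50893358 0.26852646 0.34929359]
motion [np.float64(2.8), np.float64(3.09), np.float64(3.26), np.float64(3.27), np.float64(3.11)]
```

View pics/end.png

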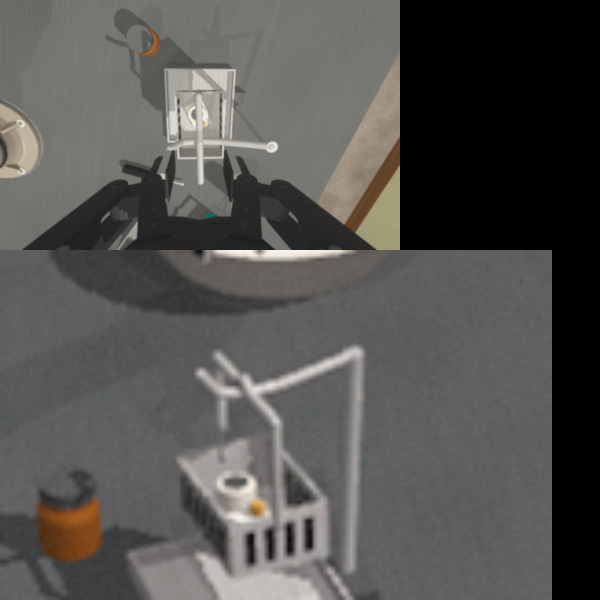

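The basket hangs from the kink, with the hook at about the middle of the bar, and the casting is inside. The frame differences hint at a slight sway, so I'm waiting and measuring again.

Call:
play_rows(
  steps=[0, 0, 0, 0, 4, 0, 0, 0, 0, 4, 0, 0, 0, 0, 4, 0, 0, 0, 0, 4, 0, 0, 0, 0, 4, 0, 0, 0, 0, 4, 0, 0, 0, 0, 4, 0, 0, 0, 0, 4],
)

```text
clock: 18.1
eef_pos: [0.5089, 0.2685, 0.3493]
orientation: [0.0, 0.608, 0.794, -0.0]
force: [-0.8, -0.0, -0.4]
finger_gap: 0.0401
```

Call:
play_rows(
  steps=[0, 0, 0, 0, 4, 0, 0, 0, 0, 4, 0, 0, 0, 0, 4, 0, 0, 0, 0, 4, 0, 0, 0, 0, 4, 0, 0, 0, 0, 4, 0, 0, 0, 0, 4, 0, 0, 0, 0, 4],
)

```text
clock: 18.9
eef_pos: [0.5089, 0.2685, 0.3493]
orientation: [0.0, 0.608, 0.794, 0.0]
force: [-0.2, 0.8, 1.0]
finger_gap: 0.0403
```

Call:
play_rows(
  steps=[0, 0, 0, 0, 4, 0, 0, 0, 0, 4, 0, 0, 0, 0, 4, 0, 0, 0, 0, 4, 0, 0, 0, 0, 4, 0, 0, 0, 0, 4, 0, 0, 0, 0, 4, 0, 0, 0, 0, 4],
)

```text
clock: 19.7
eef_pos: [0.5089, 0.2685, 0.3493]
orientation: [-0.0, 0.608, 0.794, -0.0]
force: [0.7, 0.6, -1.0]
finger_gap: 0.0399
```

Call:
play_rows(
  steps=[0, 0, 0, 0, 4, 0, 0, 0, 0, 4, 0, 0, 0, 0, 4, 0, 0, 0, 0, 4, 0, 0, 0, 0, 4, 0, 0, 0, 0, 4, 0, 0, 0, 0, 4, 0, 0, 0, 0, 4],
)

```text
clock: 20.5
eef_pos: [0.5089, 0.2685, 0.3493]
orientation: [0.0, 0.608, 0.794, 0.0]
force: [0.2, -0.4, 0.8]
finger_gap: 0.0401
```

```bash
python3 - <<'E'
from h import *
fr=[snap('side')['color'].astype(np.float32).mean(2) for _ in range(24)]
c=lambda f:np.ascontiguousarray(f[148:180,292:336])
r=[cv2.phaseCorrelate(c(fr[0]),c(f),cv2.createHanningWindow((44,32),cv2.CV_32F))[0] for f in fr[1:]]
print(np.array(r).round(2).T.tolist())
st=load('side');print('mm/px',1000*np.linalg.norm(np.array(st['T'])[:3,3]-[.518,.237,.12])/F(st))
w=snap('wrist')
print([ (l,arm.search_frame('wrist',l)[:1]) for l in('casting','tub')]); 
snap('side');print([np.array(r['rect'])*[640,400,640,400] for r in arm.search_frame('side','tub')[:2]])
E
```

```text
[[0.57, 0.55, 0.53, 0.53, 0.54, 0.49, 0.54, 0.54, 0.54, 0.7, 0.57, 0.61, 0.53, 0.56, 0.52, 0.58, 0.52, 0.53, 0.53, 0.48, 0.5, 0.57, 0.53], [0.04, 0.09, 0.1, -0.05, 0.0, -0.13, -0.11, -0.06, -0.09, -0.08, -0.04, -0.16, -0.07, -0.03, 0.0, -0.02, 0.06, -0.07, -0.02, -0.07, -0.02, -0.06, -0.07]]
mm/px 3.258233168806236
[('casting', [{'rect': [0.4611, 0.398, 0.5302, 0.5217], 'conf': 0.92}]), ('tub', [{'rect': [0.2889, 0.8697, 0.3411, 0.9992], 'conf': 0.91}])]
[array([282.496, 254.68 , 329.728, 322.   ])]
```

```bash
python3 -c "
from h import *
print(arm.sign_off(), arm.sense()['clock'])"
```

```text
the job is handed in; nothing more can be done
the job is handed in; nothing more can be done
```

The basket is hanging by its handle kink on the drip stand's hook with the casting in it, and I have handed the job in. I lifted it about 15 cm out of the tub by the level bar beside the kink, carried it over and lowered it until it touched the hook. Then I opened the fingers and backed straight up.

Last checks:
- **Position:** computed from the arm pose just before the final lowering, the kink was within about 2 mm of the hook's line and seat. I did not measure it again after release. In the last picture the hook sits at the middle of the handle, and the basket hangs clear of the tray.
- **Tilt:** the basket dips slightly toward the casting's side. I judged this from the picture and did not measure it, but it looks well under the 0.3 rad limit.
- **Sway:** an earlier frame comparison hinted at some sway. About 4 s later the basket's shift stayed steady to within about 0.2 px (under 1 mm) for about 1 s. One constant 0.5 px offset against the first frame does not fit; I took it as image noise.
- **Tub:** its detected outline matches the start to within about 4 px in the side view.
- **Gripper:** it is about 10 cm above the handle, and the force reading shows only sensor noise.
- **Spray can, screwdriver and jar:** I kept clear of them along the whole path and saw no contact, but did not measure their positions again.

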